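Wind the timer, then crack the drying chamber's sealed lid and hold it ajar

ROBOT

A 6-joint arm with a two-finger parallel gripper is mounted at the origin on a cart in front of the work surface, level with it; the furniture and walls round the work are solid. World frame = base frame: x ahead of the robot, y to its left, z up, the work surface at z = 0. Lengths are in mm, angles in rad, forces in N, time in s.
With the tool pointing down it reaches from about 400 to 925 mm from the base axis. Payload 12.5 kg.
Tool frame: the origin (TCP) lies on the centre line of the jaws, within the pads' length; the fingertips stand 14 mm ahead of it and the grasp point (between the pads) lies 5 mm behind it; z points along the fingers, y is the direction in which the jaws open and shut (so a half turn about z gives the same grasp; the last joint's range is limited). The gripper opens to 95 mm and grips with 3 to 60 N. Pads are 20 mm wide; open, the fingers measure 119 mm over their backs; the gripper's body (75 mm by 180 mm) begins 59 mm behind the grasp point.
Start: joints at [-1.261, 0.491, 1.559, -0, 1.092, -0.106], TCP at [252.475, -571.753, 228.661] pointing down, gripper open.
Joint ranges: [-3.1, 3.1], [-0.84, 2.19], [0.05, 2.79], [-1.13, 4.28], [0.06, 2.93], [-2.69, 2.69]. Speed limits (rad/s): [2.22, 2.22, 2.79, 3.14, 3.14, 3.14].

INTERFACE

Orientations are given as [roll, pitch, yaw] about the fixed x, y, z axes, in that order (R = Rz(yaw) Ry(pitch) Rx(roll)).
In Python, from cell import * gives the robot as it stands.
- The arm moves only by the tool play_rows, never from a script. Its argument "moves" is a list of rows, each a list of 7 numbers: the shift along the tool's x, y, z in m, then the turn, a rotation vector about the tool's x, y, z in rad, then the opening in per cent of the stroke, from 0 (shut) to 100 (fully open). In form: [[tx, ty, tz, ax, ay, az, claw], ...]. A call has 1 to 8 rows; each row shifts and turns the pose as measured when the row begins, along the tool's axes as they then stand; what a row does not reach is not made up. A row lasts 1/10 s, in which the tool goes at most 50 mm and 8.59 degrees, less where a joint would pass 70% of its speed; a pose out of reach is approached as far as the arm can. A call is refused whole if a number of a shift passes 0.05 or a number of a turn 0.15, either way. A call with a gripper value outside its range is refused whole. The fingers move at their own pace and stop on an object; the grip force is fixed at half the most. Time passes only in rows, so rows that do not move let the fingers close. It gives the time, the measured TCP pose, the force and the opening at its end, in the units of the state.
- state(): the state, without advancing time (a new reading comes with each control period).
- read_camera(name): name is "side" or "top" or "wrist"; returns a dict with "img" (420x560x3 uint8, red, green, blue), "fx", "fy", "cx", "cy" (pixels), "R" (3x3) and "t" (3): a world point X has camera coordinates R X + t. Camera axes: x right, y down, z forward; pixel columns grow to the right and rows downward; lengths in mm; the calibration is good to about 2 mm. A picture is of the moment at which its call begins. There is no depth.
- job_done(): hands the job in, once; it reports no verdict.
The state is a dict: "t": time; "joints": joint angles; "qvel": joint speeds; "tau": joint torques, N m; "eef_pos": TCP position; "tcp_rot": TCP orientation; "ft_force": force on the tool from outside, world axes, zero at the start; "moment": the same for the moment, N m; "opening": opening from 0.0 (shut) to 1.0 (fully open).
Only numpy, scipy, OpenCV 4.12 (cv2) and the standard library are available. Lean on these libraries where they do the work, as an engineer would, in place of code of your own. Each camera call takes 0.05 s, during which the arm holds its last target.

TASK

Time to air the slide drying chamber: first wind the clockwork timer's brass key clockwise all the way to its stop (this takes several partial turns). Then pull the chamber's clear lid up by its steel bar handle until the tacky seal lets go, without letting it fly up, and hold the lid just ajar, with a gap of about 25 mm at the front edge. Finish while still holding it there by the handle, and leave the bottles and other things standing where they are.

Things in the scene. Friction and masses are not known exactly. Their poses are not given: they have to be found in the camera images.
- chamber: white drying chamber fixed on the worktop, an open tub 200 (x) x 240 (y) x 100 mm high with a 4 mm black rubber gasket on its rim and a green slide box inside; origin at the centre of its underside, its front (robot side) faces -x, z up. Its clear lid is hinged along the far (+x) rim: the hinge axis runs along y at x = +100 mm, z = 104 mm.
- lid (a joint): opening angle of the chamber's clear lid, rad: 0 shut, grows as the front edge rises (0.125 = 25 mm gap in front; range to 1.2). The tacky seal resists for the first 5 to 8 mm of lift in front: pulled at the handle it takes roughly 12 to 18 N, then lets go suddenly, and only the lid's weight (2 to 5 N at the handle) remains. If let go it falls back to a gap of 9 mm or less.
- lid_handle (a point): middle of the lid's steel bar handle: a round bar 13 mm thick, 116 mm long along the chamber's y, on two 12 mm posts 104 mm apart, its axis 36 mm above the lid's top. With the lid shut it lies at x = -60, z = 150 mm from the chamber's origin: 160 mm in front of the hinge axis, 46 mm above it. Axes as the lid's. The bar can turn between the fingers.
- lid_front (a point): middle of the lower front edge of the lid, 200 mm in front of the hinge axis; its rise is the gap. The lid is a clear plate 200 x 240 x 10 mm, 0.3 to 0.5 kg, with a blue 24 mm vent stub standing 20 mm high on its far left part.
- windup_timer: white round clockwork timer with black ticks on its top, fixed on the worktop, 106 mm across, 62 mm high; origin at the centre of its underside. A brass wing key stands on its top.
- key (a joint): winding angle of the key, rad: grows clockwise seen from above; fully wound at the stop at 2.8; starts at 0 to 0.5. A spring and pawl resist with 0.06 to 0.1 N m; it stays where it is left.
- key_grip (a point): centre of the key's upright wing on the vertical turning axis, 98 mm above the worktop: wing 38 mm long along this point's x, 10 mm thick along its y, 30 mm tall (from 80 to 110 mm above the worktop), one end marked red (+x). z up. The axes turn with the key.
- blue_bottle: bystander: blue reagent bottle with white cap, 60 mm across, 145 mm tall; origin at its foot. It or the timer stands left or right of the chamber.
- purple_bottle: bystander: purple reagent bottle with white cap, 60 mm across, 145 mm tall; origin at its foot
- tip_box: bystander: blue and white pipette tip box 80 x 118 x 86 mm; origin under its centre
- cotton_buds: bystander: clear tub of blue cotton buds, 77 mm across, 80 mm tall; origin under its centre
- tape_roll: bystander: roll of tan tape, 94 mm across, 48 mm tall; origin under its centre
- oil_bottle: bystander: small amber bottle with black cap, 34 mm across, 78 mm tall; origin at its foot
Mind the look-alikes: they are no part of the job. Leave any pink or turquoise look-alike of the windup_timer alone.

How it is judged (in metres and radians):
On the way, in this order (a step that is already met when the one before it is completed fails the run):
1. the key is wound to its stop while the lid is still shut (value of joint key above 2.6 rad and value of joint lid below 0.03 rad), for 0.1 s.
2. the seal is broken: the lid's front edge is raised more than 12 mm (value of joint lid above 0.06 rad), for 0.1 s.
At the end, for the whole second after the job is handed in: The key is still wound (over 2.6 of 2.8 rad); the lid is held still by its handle with the fingers pressing on it, 0.08 to 0.18 rad open (front gap 16 to 36 mm); the grasp is within 50 mm of the handle's middle (value of joint key above 2.6 rad and value of joint lid between 0.08 and 0.18 rad and velocity of joint lid between -0.05 and 0.05 rad/s and contact force between the fingers and lid above 1 N and distance between the grasp point and lid_handle below 0.05 m); the arm keeps its last pose, push and grip.
It fails at once if the lid flies up: its front edge rises more than 60 mm (value of joint lid above 0.3 rad).
It fails at once if the lid is unsealed before the key is wound (value of joint key below 2.55 rad and value of joint lid above 0.06 rad).
It fails at once if a bystander is pushed more than 30 mm or tipped (distance of any of blue_bottle, purple_bottle, tip_box, cotton_buds, tape_roll, oil_bottle from where it was at the start of the episode above 0.03 m or angle between any of blue_bottle, purple_bottle, tip_box, cotton_buds, tape_roll, oil_bottle's own z axis and vertical above 0.35 rad).
It also fails if it takes over 54 s, if anything falls off the work surface, if the arm or the gripper's body presses on something with over 40 N, if the wrist force passes 120 N, or if a joint passes its speed limit or range.

## Working session

There is one attempt and no reset: what is moved stays moved. The work goes in short steps, Python scripts to look and compute and a tool call to move; the robot and the scene stay as the last step left them, time stands still between calls to the robot, and variables do not carry over. Pictures are saved under pics/ and viewed, and the job is handed in when it is done.

Besides the shell and the picture viewer there is one more tool, called after "Call:" as name(argument=value, ...) on one line, values as JSON. play_rows: Moves the arm, as the interface text tells. Its arguments: {"type":"object","properties":{"moves":{"type":"array"}},"required":["moves"]}

```bash
mkdir -p pics; ls; python3 - <<'E'
from cell import *
import cv2
print(state())
for n in ["side","top","wrist"]:
    c=read_camera(n); cv2.imwrite(f"pics/{n}0.png",c["img"][:,:,::-1]); print(n,c["fx"],c["cx"],c["cy"],c["R"],c["t"])
E
```

```text
pics
{'t': 0.0, 'joints': array([-1.26060297e+00,  4.91527838e-01,  1.55944411e+00, -1.28431063e-05,
        1.09175309e+00, -1.05575379e-01]), 'qvel': array([ 2.60817938e-04,  3.42034485e-04,  8.78583124e-04,  3.47157574e-03,
       -1.16657262e-03,  8.69664310e-05]), 'tau': array([ 2.19441237e-03, -6.12629628e+01, -2.58182073e+01,  6.94095762e-02,
        4.81126865e-02, -9.32708622e-05]), 'eef_pos': array([ 252.39154571, -571.50898444,  228.08330218]), 'tcp_rot': array([-3.14046537e+00, -1.08003307e-04,  4.15774606e-01]), 'ft_force': array([-0.81638786, -0.12635932,  0.19564098]), 'moment': array([ 0.03538   , -0.05297661,  0.00613521]), 'opening': 1.0012067446020325}
side 400.7818666304123 284.5785375928678 215.15821374814038 [[ 0.97761881 -0.20918535 -0.02242678]
 [-0.15627066 -0.65065424 -0.74312082]
 [ 0.14085791  0.72999353 -0.66878135]] [-503.61107438  218.43993279 1418.29286837]
top 413.43333030272055 282.9566247150529 206.13430465384573 [[ 0.00690189 -0.99997514 -0.0014438 ]
 [-0.98213311 -0.0065072  -0.18807501]
 [ 0.18806094  0.00271608 -0.98215361]] [  45.41653858  524.79260228 1693.51842939]
wrist 346.46110297572466 278.7880622518896 213.00191545271124 [[ 0.40331599 -0.91505883 -0.00188645]
 [-0.87976613 -0.38832598  0.2742526 ]
 [-0.25168982 -0.10895082 -0.96165584]] [-624.06531998  -29.97316123  390.42989622]
```

View pics/side0.png

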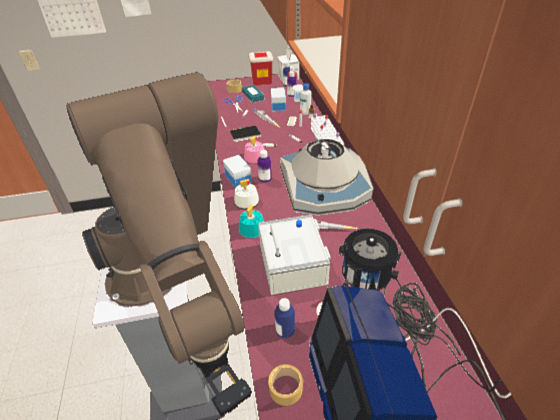

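View pics/top0.png

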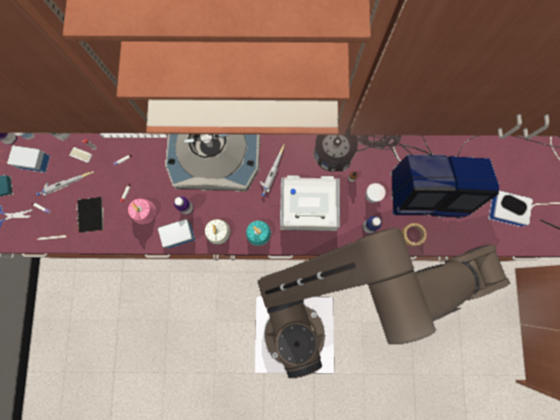

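View pics/wrist0.png

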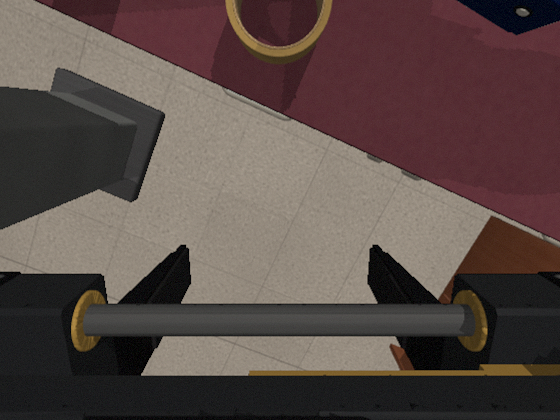

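The top view shows the white timer at (217,231), the turquoise look-alike at (258,232), the pink one at (139,210) and the chamber at (310,203). I'll zoom in and measure.

```bash
cat > h.py <<'E'
from cell import *
import numpy as np, cv2
def ray(c,u,v,z):
    d=c["R"].T@np.array([(u-c["cx"])/c["fx"],(v-c["cy"])/c["fy"],1.]); o=-c["R"].T@c["t"]
    return o+d*(z-o[2])/d[2]
def proj(c,X):
    p=c["R"]@np.array(X,float)+c["t"]; return c["fx"]*p[0]/p[2]+c["cx"],c["fy"]*p[1]/p[2]+c["cy"]
def tri(c1,p1,c2,p2):
    A=[];b=[]
    M=np.zeros((3,3));s=np.zeros(3)
    for c,p in((c1,p1),(c2,p2)):
        d=c["R"].T@np.array([(p[0]-c["cx"])/c["fx"],(p[1]-c["cy"])/c["fy"],1.]);d/=np.linalg.norm(d);o=-c["R"].T@c["t"]
        P=np.eye(3)-np.outer(d,d);M+=P;s+=P@o
    return np.linalg.solve(M,s)
E
python3 - <<'E'
from h import *
c=read_camera("top"); im=c["img"][:,:,::-1]
def crop(n,im,x0,y0,x1,y1,k): cv2.imwrite(f"pics/{n}.png",cv2.resize(im[y0:y1,x0:x1],None,fx=k,fy=k,interpolation=cv2.INTER_CUBIC))
crop("tA",im,155,190,275,260,6); crop("tB",im,270,165,350,240,7)
s=read_camera("side"); im=s["img"][:,:,::-1]
crop("sB",im,220,140,340,230,6); crop("sA",im,225,200,335,300,6)
for n,u,v,z in [("timer",217,231,62),("turq",258,232,62),("chamb",310,203,114),("bluebottle",373,224,145),("purple",182,204,145),("tip",175,234,86)]: print(n,ray(c,u,v,z))
E
```

```text
timer [415.51987162 321.26754791  62.        ]
turq [412.49532932 151.43763694  62.        ]
chamb [525.88360507 -61.03029178 114.        ]
bluebottle [ 436.78397606 -307.3159769   145.        ]
purple [512.24808679 451.34296988 145.        ]
tip [398.97219141 488.15620016  86.        ]
```

View pics/tA.png

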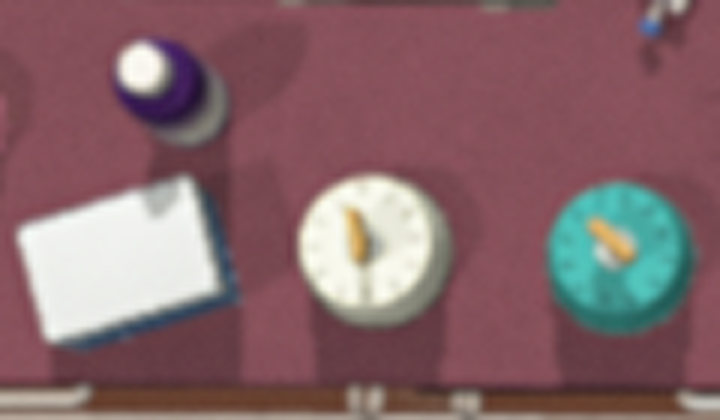

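View pics/tB.png

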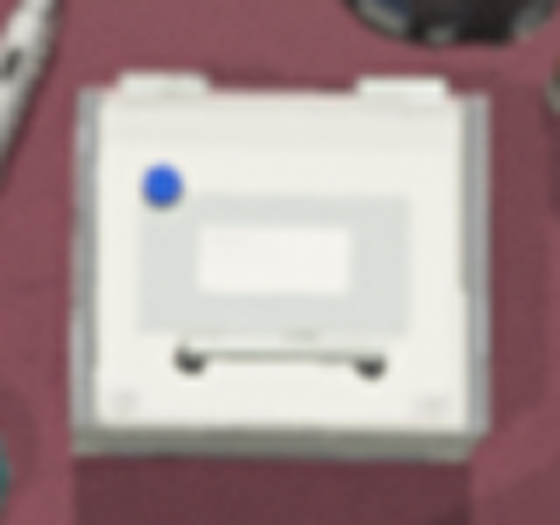

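View pics/sB.png

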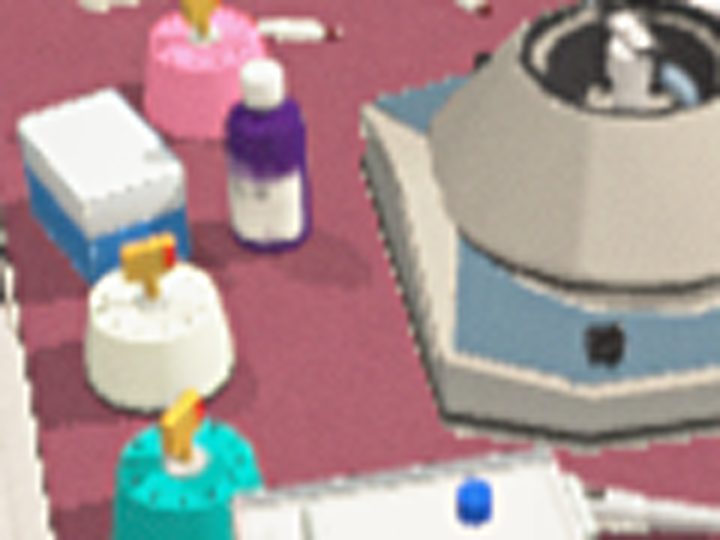

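View pics/sA.png

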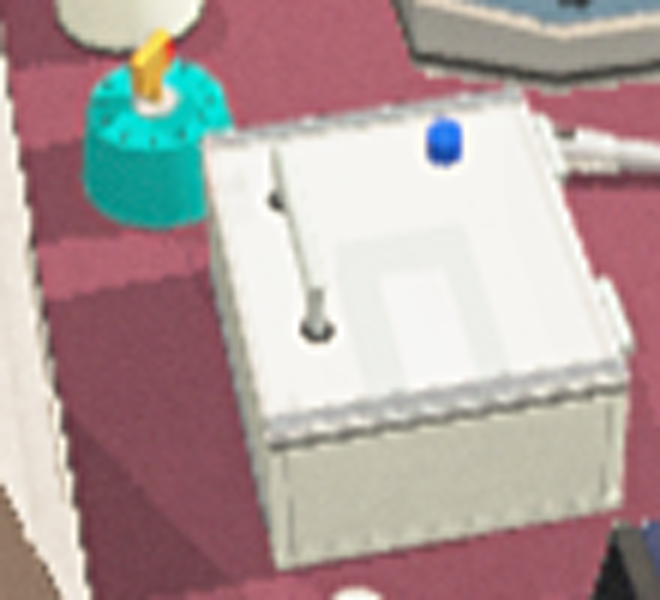

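```bash
python3 - <<'E'
from h import *
c=read_camera("top"); s=read_camera("side")
def mask(c,box,lo,hi):
    h=cv2.cvtColor(c["img"],cv2.COLOR_RGB2HSV); x0,y0,x1,y1=box
    m=np.zeros(h.shape[:2],np.uint8); m[y0:y1,x0:x1]=cv2.inRange(h,lo,hi)[y0:y1,x0:x1]; return m
# white timer body, top view
m=mask(c,(200,212,236,250),(0,0,190),(40,70,255))
cnt=max(cv2.findContours(m,0,1)[0],key=cv2.contourArea); print("timer circ",cv2.minEnclosingCircle(cnt), cv2.fitEllipse(cnt))
k=mask(c,(200,212,236,250),(8,110,120),(30,255,255)); p=np.argwhere(k)[:,::-1]; print("key top px",len(p),p.mean(0),p[p[:,1].argmin()],p[p[:,1].argmax()])
k=mask(s,(225,170,262,195),(8,110,120),(30,255,255)); p=np.argwhere(k)[:,::-1]; print("key side px",len(p),p.mean(0))
ks=p.mean(0)
k=mask(s,(225,170,262,195),(0,150,100),(6,255,255))|mask(s,(225,170,262,195),(172,150,100),(180,255,255)); p=np.argwhere(k)[:,::-1]; print("red side",len(p),p.mean(0) if len(p) else 0)
k=mask(c,(200,212,236,250),(0,120,80),(7,255,255)); p=np.argwhere(k)[:,::-1]; print("red top",len(p),p.mean(0) if len(p) else 0)
# bar end / posts
f=lambda u,v:(270+u/7,165+v/7)
g=lambda u,v:(225+u/6,200+v/6)
L=f(190,358);R=f(371,366); print("posts top@114",ray(c,*L,114),ray(c,*R,114))
print("bar@150",ray(c,*f(180,348),150),ray(c,*f(383,353),150))
print("tri posts",tri(c,L,s,g(277,200)),tri(c,R,s,g(317,330)))
for n,q in [("lidFL",(75,440)),("FR",(490,440)),("BR",(488,97)),("BL",(80,92))]: print(n,ray(c,*f(*q),104))
b=f(160,187); print("stub",tri(c,b,s,g(445,140)))
E
```

```text
timer circ ((215.67323303222656, 229.99606323242188), 11.087992668151855) ((215.5383758544922, 229.8994140625), (20.465206146240234, 21.500484466552734), 55.49876022338867)
key top px 14 [214.07142857 228.78571429] [213 225] [214 232]
key side px 53 [244.0754717  183.33962264]
red side 3 [248. 182.]
red top 0 0
posts top@114 [471.39940438  -8.80402172 114.        ] [ 467.41849294 -113.19135899  114.        ]
bar@150 [471.08450544  -1.99457079 150.        ] [ 468.98429052 -116.6112923   150.        ]
tri posts [469.39067425  -8.6970776  117.99317913] [ 468.96892656 -112.96134126  116.36512895]
lidFL [424.62809211  57.26364322 104.        ]
FR [ 426.23437649 -182.3573253   104.        ]
BR [ 630.48600152 -185.06515225  104.        ]
BL [631.96049083  55.95105402 104.        ]
stub [571.28746758   8.97099435 126.30279035]
```

```bash
cat > plan.py <<'E'
from h import *
import sys
from scipy.spatial.transform import Rotation as Ro
# args: step list of x,y,z,yaw waypoints ; prints rounded rows from current pose, simulating ideal
def plan(wps,claw,vmax=0.045,wmax=0.14):
    st=state(); p=np.array(st["eef_pos"]); R=Ro.from_euler('xyz',st["tcp_rot"])
    yaw=st["tcp_rot"][2]; n=0
    for w in wps:
        t=np.array(w[:3]); 
        while n<60:
            d=t-p; Rt=Ro.from_euler('xyz',[np.pi,0,w[3]])
            dy=w[3]-yaw
            k=max(np.linalg.norm(d)/(vmax*1000),abs(dy)/wmax,1e-9); m=max(1,int(np.ceil(k-1e-6)))
            ny=yaw+dy/m; Rn=Ro.from_euler('xyz',[np.pi,0,ny])
            sh=np.round(R.inv().apply(d/m)/1000,3); rv=np.round((R.inv()*Rn).as_rotvec(),3)
            print([float(x) for x in sh]+[float(x) for x in rv]+[claw])
            p=p+R.apply(sh*1000); R=R*Ro.from_rotvec(rv); yaw=ny; n+=1
            if n%8==0: print('--')
            if m==1: break
    print("end",p,yaw)
E
python3 - <<'E'
from plan import *
c=read_camera("top"); print(ray(c,216,230,62),ray(c,214.07,228.8,98))
plan([(480,-300,240,1.4),(520,-60,260,2.2),(445,290,240,3.2)],100)
E
```

```text
[419.66033101 325.56429186  62.        ] [419.78566985 327.62080005  98.        ]
[0.04, -0.02, -0.001, -0.0, -0.0, -0.123, 100]
[0.042, -0.015, -0.001, -0.0, -0.0, -0.123, 100]
[0.043, -0.009, -0.002, -0.0, -0.0, -0.123, 100]
[0.044, -0.004, -0.001, -0.0, -0.0, -0.123, 100]
[0.044, 0.002, -0.002, -0.0, -0.0, -0.123, 100]
[0.044, 0.007, -0.001, -0.0, -0.0, -0.123, 100]
[0.042, 0.012, -0.002, -0.0, -0.0, -0.123, 100]
[0.041, 0.018, -0.001, -0.0, -0.0, -0.123, 100]
--
[0.041, -0.0, -0.003, -0.0, -0.0, -0.134, 100]
[0.04, 0.005, -0.003, -0.0, -0.0, -0.133, 100]
[0.039, 0.01, -0.004, -0.0, -0.0, -0.133, 100]
[0.038, 0.016, -0.003, -0.0, -0.0, -0.134, 100]
[0.035, 0.02, -0.004, 0.0, -0.0, -0.133, 100]
[0.032, 0.025, -0.003, 0.0, -0.0, -0.133, 100]
[0.041, 0.018, 0.002, 0.0, -0.0, -0.125, 100]
[0.038, 0.023, 0.003, 0.0, -0.0, -0.125, 100]
--
[0.035, 0.028, 0.002, 0.0, -0.0, -0.125, 100]
[0.031, 0.032, 0.003, 0.0, -0.0, -0.125, 100]
[0.027, 0.035, 0.002, 0.0, -0.0, -0.125, 100]
[0.017, 0.029, 0.002, 0.0, -0.0, -0.094, 100]
[0.014, 0.031, 0.002, 0.0, -0.0, -0.094, 100]
[0.012, 0.032, 0.002, 0.0, -0.0, -0.094, 100]
[0.008, 0.032, 0.002, 0.0, -0.0, -0.093, 100]
end [445.18881969 289.83385892 239.63629293] 3.2
```

Call:
play_rows(moves=[[0.04, -0.02, -0.001, 0, 0, -0.123, 100], [0.042, -0.015, -0.001, 0, 0, -0.123, 100], [0.043, -0.009, -0.002, 0, 0, -0.123, 100], [0.044, -0.004, -0.001, 0, 0, -0.123, 100], [0.044, 0.002, -0.002, 0, 0, -0.123, 100], [0.044, 0.007, -0.001, 0, 0, -0.123, 100], [0.042, 0.012, -0.002, 0, 0, -0.123, 100], [0.041, 0.018, -0.001, 0, 0, -0.123, 100]])

```text
t: 1.2
eef_pos: [481.4, -291.8, 239.4]
tcp_rot: [3.141, 0.001, 1.428]
ft_force: [0.7, -0.6, -0.3]
opening: 0.998
```

Call:
play_rows(moves=[[0.041, 0, -0.003, 0, 0, -0.134, 100], [0.04, 0.005, -0.003, 0, 0, -0.133, 100], [0.039, 0.01, -0.004, 0, 0, -0.133, 100], [0.038, 0.016, -0.003, 0, 0, -0.134, 100], [0.035, 0.02, -0.004, 0, 0, -0.133, 100], [0.032, 0.025, -0.003, 0, 0, -0.133, 100], [0.041, 0.018, 0.002, 0, 0, -0.125, 100], [0.038, 0.023, 0.003, 0, 0, -0.125, 100]])

```text
t: 2.0
eef_pos: [489.3, 49.1, 255.0]
tcp_rot: [3.14, 0.005, 2.524]
ft_force: [0.2, 0.0, -1.4]
opening: 0.999
```

Call:
play_rows(moves=[[0.035, 0.028, 0.002, 0, 0, -0.125, 100], [0.031, 0.032, 0.003, 0, 0, -0.125, 100], [0.027, 0.035, 0.002, 0, 0, -0.125, 100], [0.017, 0.029, 0.002, 0, 0, -0.094, 100], [0.014, 0.031, 0.002, 0, 0, -0.094, 100], [0.012, 0.032, 0.002, 0, 0, -0.094, 100], [0.008, 0.032, 0.002, 0, 0, -0.093, 100], [0, 0, 0, 0, 0, 0, 100]])

```text
t: 2.8
eef_pos: [403.8, 319.8, 239.6]
tcp_rot: [-3.14, 0.007, -2.968]
ft_force: [-0.4, -1.8, -0.5]
opening: 0.996
```

```bash
python3 - <<'E'
from h import *
st=state();print(st["t"],st["joints"],st["eef_pos"],st["tcp_rot"],st["ft_force"])
for n in ["wrist","top"]:
    c=read_camera(n); cv2.imwrite(f"pics/{n}1.png",c["img"][:,:,::-1])
E
```

```text
2.8 [ 0.54354239  0.32080538  1.8138554  -0.00474742  1.0004855  -1.19798006] [403.8415552  319.81595935 239.61439199] [-3.1402019   0.00746028 -2.96831112] [-0.40154733 -1.76020683 -0.50663605]
```

View pics/wrist1.png

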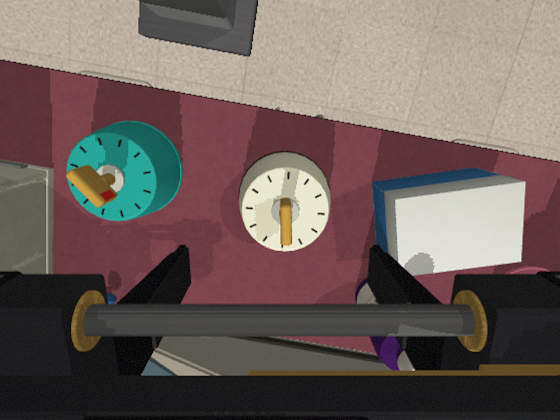

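The wrist image shows the timer centred at (285,205), its wing spanning about (287,198)–(287,245), so nearly along world x.

```bash
python3 - <<'E'
from h import *
c=read_camera("wrist"); im=c["img"][:,:,::-1]
cv2.imwrite("pics/w2.png",cv2.resize(im[140:260,225:345],None,fx=5,fy=5,interpolation=cv2.INTER_CUBIC))
h=cv2.cvtColor(c["img"],cv2.COLOR_RGB2HSV)
m=np.zeros(h.shape[:2],np.uint8); b=(slice(140,260),slice(225,345))
m[b]=cv2.inRange(h,(8,110,100),(30,255,255))[b]
p=np.argwhere(m)[:,::-1]; print(len(p),p.min(0),p.max(0)); r=cv2.minAreaRect(p.astype(np.float32)); print(r)
for y in range(p[:,1].min(),p[:,1].max()+1,3):
    q=p[p[:,1]==y][:,0]; print(y,q.min(),q.max())
w=np.zeros_like(m); w[b]=cv2.inRange(h,(0,0,200),(40,60,255))[b]
cnt=max(cv2.findContours(w,0,1)[0],key=cv2.contourArea); hull=cv2.convexHull(cnt); print(cv2.fitEllipse(hull))
E
```

```text
485 [282 198] [294 244]
((287.929443359375, 221.09519958496094), (46.07951736450195, 11.473614692687988), 87.87889862060547)
198 289 291
201 283 292
204 283 293
207 283 293
210 283 293
213 283 293
216 282 293
219 283 293
222 284 293
225 284 293
228 284 293
231 284 294
234 284 294
237 284 294
240 284 294
243 284 293
((287.3789367675781, 208.51007080078125), (83.19111633300781, 86.38954162597656), 84.49285888671875)
```

View pics/w2.png

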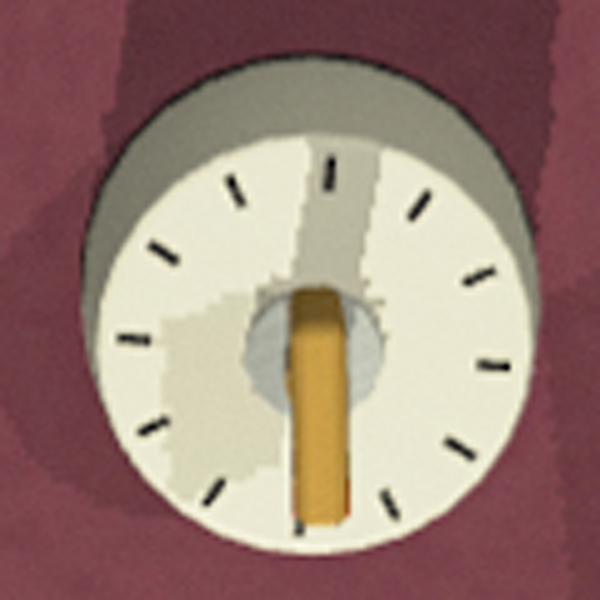

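```bash
python3 - <<'E'
from plan import *
c=read_camera("wrist")
f=lambda u,v:(225+u/5,140+v/5)
# the edges of top face: near end ~y 307, far end ~522
a=ray(c,*f(318,310),110);b=ray(c,*f(323,521),110)
print(a,b,(a+b)/2,np.linalg.norm(b-a),np.arctan2(*(b-a)[1::-1]))
print("timer centre",ray(c,287.4,208.5,62), "hub",ray(c,*f(314,350),66))
st=state();print(st["eef_pos"],st["tcp_rot"])
E
```

```text
[398.98192309 324.45280737 110.        ] [436.3929099  331.91157785 110.        ] [417.6874165  328.18219261 110.        ] 38.147282886453254 0.196793368790065
timer centre [417.69808795 327.78915665  62.        ] hub [418.06128466 328.16000188  66.        ]
[405.28704199 316.53951903 239.86370009] [-3.13962895  0.00756714 -2.97584858]
```

```bash
python3 - <<'E'
from plan import *
y=state()["tcp_rot"][2]
plan([(418,328,200,-2.945),(418,328,130,-2.945)],70,vmax=.04)
E
```

```text
[-0.007, 0.005, 0.02, -0.002, 0.008, -0.015, 70]
[-0.007, 0.004, 0.02, -0.0, -0.0, -0.016, 70]
[-0.0, 0.0, 0.035, -0.0, -0.0, 0.0, 70]
[-0.0, 0.0, 0.035, -0.0, -0.0, 0.0, 70]
end [417.64939566 327.79647574 129.90426843] -2.945
```

Call:
play_rows(moves=[[-0.007, 0.005, 0.02, -0.002, 0.008, -0.015, 70], [-0.007, 0.004, 0.02, 0, 0, -0.016, 70], [0, 0, 0.035, 0, 0, 0, 70], [0, 0, 0.03, 0, 0, 0, 60], [0, 0, 0, 0, 0, 0, 60]])

```text
t: 3.5
eef_pos: [422.2, 323.3, 134.1]
tcp_rot: [3.14, 0.004, -2.956]
ft_force: [-0.9, 0.2, 0.5]
opening: 0.644
```

```bash
python3 - <<'E'
from plan import *
c=read_camera("wrist"); cv2.imwrite("pics/w3.png",c["img"][:,:,::-1])
print(state()["eef_pos"],state()["tcp_rot"])
plan([(417.8,328,95,-2.945)],60,vmax=.02)
E
```

```text
[422.80067083 323.73882528 135.83934345] [ 3.1394517   0.00651757 -2.95607477]
[0.001, 0.002, 0.014, 0.002, 0.007, -0.004, 60]
[0.002, 0.002, 0.013, 0.0, -0.0, -0.003, 60]
[0.001, 0.001, 0.014, 0.0, -0.0, -0.004, 60]
end [418.00590025 327.94490721  94.83926173] -2.945
```

View pics/w3.png

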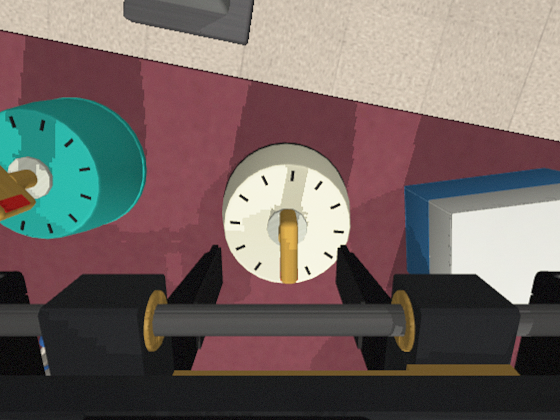

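The wing at x≈288 sits just right of the jaws' mid (≈279), and the planned shift corrects that.

Call:
play_rows(moves=[[0.001, 0.002, 0.014, 0.002, 0.007, -0.004, 60], [0.002, 0.002, 0.013, 0, 0, -0.003, 60], [0.002, 0.001, 0.014, 0, 0, -0.004, 60], [0.001, 0.001, 0, 0, 0, 0, 60]])

```text
t: 3.95
eef_pos: [418.6, 328.6, 97.5]
tcp_rot: [3.139, 0.006, -2.948]
ft_force: [0.5, -0.9, -0.9]
opening: 0.6
```

```bash
python3 - <<'E'
from plan import *
c=read_camera("wrist"); cv2.imwrite("pics/w4.png",c["img"][:,:,::-1])
print(state()["eef_pos"],state()["tcp_rot"],state()["ft_force"])
plan([(417.8,328,95,-2.945)],60,vmax=.02)
E
```

```text
[418.90707228 328.97284101  98.38710203] [ 3.1387275   0.00700149 -2.94813075] [-0.31682923  0.34733654  0.64236715]
[0.001, -0.001, 0.003, 0.003, 0.007, -0.003, 60]
end [418.13698787 327.81172501  95.37732137] -2.945
```

View pics/w4.png

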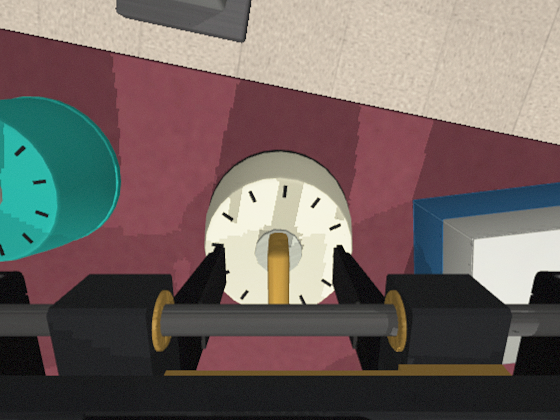

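The wing is now centred between the fingers (x≈279). I'll close on it.

Call:
play_rows(moves=[[0.001, -0.001, 0.003, 0.002, 0.005, -0.003, 30], [0, 0, 0, 0, 0, 0, 0], [0, 0, 0, 0, 0, 0, 0], [0, 0, 0, 0, 0, 0, 0], [0, 0, 0, 0, 0, 0, 0], [0, 0, 0, 0, 0, 0, 0]])

```text
t: 4.6
eef_pos: [419.5, 328.4, 98.4]
tcp_rot: [3.139, 0.006, -2.945]
ft_force: [0.4, -0.6, 0.4]
opening: 0.152
```

Call:
play_rows(moves=[[0, 0, 0.002, 0, 0, 0, 0], [0, 0, 0, 0, 0, 0, 0], [0, 0, 0, 0, 0, 0, 0], [0, 0, 0, 0, 0, 0.08, 0], [0, 0, 0, 0, 0, 0.08, 0]])

```text
t: 5.1
eef_pos: [419.6, 328.4, 97.7]
tcp_rot: [3.138, 0.007, -3.108]
ft_force: [-1.0, -1.4, 2.7]
opening: 0.101
```

Call:
play_rows(moves=[[0, 0, 0, 0, 0, 0.12, 0], [0, 0, 0, 0, 0, 0.12, 0], [0, 0, 0, 0, 0, 0.12, 0], [0, 0, 0, 0, 0, 0.12, 0], [0, 0, 0, 0, 0, 0.12, 0], [0, 0, 0, 0, 0, 0.12, 0]])

```text
t: 5.7
eef_pos: [419.5, 327.9, 97.7]
tcp_rot: [3.136, 0.003, 2.428]
ft_force: [-1.1, -0.4, 2.9]
opening: 0.104
```

```bash
python3 - <<'E'
from h import *
s=state();print(s["eef_pos"],s["tcp_rot"],s["ft_force"],s["moment"],s["opening"],s["joints"])
E
```

```text
[419.50445858 327.94655285  97.68452178] [3.13600676 0.00323789 2.42765628] [-1.10010165 -0.42525798  2.88666859] [-0.35998757  0.02701936  0.08418739] 0.10366186012578193 [ 0.54008508  0.53665581  1.9195398  -0.00212826  0.67908157 -0.31513203]
```

Call:
play_rows(moves=[[0, 0, 0, 0, 0, 0.12, 0], [0, 0, 0, 0, 0, 0.12, 0], [0, 0, 0, 0, 0, 0.12, 0], [0, 0, 0, 0, 0, 0.12, 0], [0, 0, 0, 0, 0, 0.12, 0], [0, 0, 0, 0, 0, 0.12, 0], [0, 0, 0, 0, 0, 0.12, 0], [0, 0, 0, 0, 0, 0.12, 0]])

```text
t: 6.5
eef_pos: [418.9, 327.7, 97.7]
tcp_rot: [3.137, -0.001, 1.429]
ft_force: [-1.3, 0.6, 3.4]
opening: 0.106
```

```bash
python3 - <<'E'
from h import *
s=state();print(s["eef_pos"],s["tcp_rot"],s["ft_force"],s["moment"],s["opening"],s["joints"])
E
```

```text
[418.94733945 327.71406348  97.67858108] [ 3.13727604e+00 -7.14517805e-04  1.42883826e+00] [-1.27550111  0.632386    3.39101894] [-0.28008364  0.19985722  0.1306184 ] 0.10561530918525545 [ 0.54065644  0.53675315  1.91932706 -0.00344155  0.68171523  0.68528428]
```

Turned 1.91 rad. I'll continue more finely and watch for the stop.

Call:
play_rows(moves=[[0, 0, 0, 0, 0, 0.1, 0], [0, 0, 0, 0, 0, 0.1, 0], [0, 0, 0, 0, 0, 0.1, 0], [0, 0, 0, 0, 0, 0, 0]])

```text
t: 6.9
eef_pos: [418.8, 327.8, 97.7]
tcp_rot: [3.138, -0.001, 1.114]
ft_force: [0.9, -0.2, 3.9]
opening: 0.103
```

```bash
python3 - <<'E'
from h import *
s=state();print(s["eef_pos"],s["tcp_rot"],s["ft_force"],s["moment"],s["opening"])
E
```

```text
[418.76883376 327.81479206  97.69815979] [ 3.13815454e+00 -1.15157347e-03  1.11429092e+00] [ 0.88201305 -0.24787246  3.9249786 ] [-0.32600979  0.23584226  0.00208927] 0.10279419628757983
```

Call:
play_rows(moves=[[0, 0, 0, 0, 0, 0.08, 0], [0, 0, 0, 0, 0, 0.08, 0]])

```text
t: 7.1
eef_pos: [418.7, 327.8, 97.7]
tcp_rot: [3.139, -0.001, 0.957]
ft_force: [-0.6, 0.9, 3.2]
opening: 0.104
```

```bash
python3 - <<'E'
from h import *
s=state();print(s["eef_pos"],s["tcp_rot"],s["ft_force"],s["moment"],s["opening"])
E
```

```text
[418.66801629 327.84885747  97.69178792] [ 3.13858343e+00 -1.28479321e-03  9.56969370e-01] [-0.59055749  0.8836376   3.15238209] [-0.1444873   0.4037452   0.07823407] 0.1041246748380553
```

Call:
play_rows(moves=[[0, 0, 0, 0, 0, 0.06, 0], [0, 0, 0, 0, 0, 0.06, 0]])

```text
t: 7.3
eef_pos: [418.6, 327.8, 97.7]
tcp_rot: [3.138, -0.001, 0.841]
ft_force: [-1.3, -0.2, 2.3]
opening: 0.117
```

Call:
play_rows(moves=[[0, 0, 0, 0, 0, 0.06, 0], [0, 0, 0, 0, 0, 0.06, 0]])

```text
t: 7.5
eef_pos: [418.6, 327.7, 97.7]
tcp_rot: [3.137, -0.001, 0.727]
ft_force: [-3.1, -2.4, 5.6]
opening: 0.144
```

```bash
python3 - <<'E'
from h import *
s=state();print(s["eef_pos"],s["tcp_rot"],s["ft_force"],s["moment"],s["opening"])
E
```

```text
[418.61342424 327.70571916  97.70232025] [ 3.13713461e+00 -1.20327988e-03  7.26983339e-01] [-3.07452266 -2.36542666  5.58813063] [-0.70146928  0.4517521   0.87478666] 0.14400945177402313
```

The opening grew and the moment jumped to 0.87 N m, so the key is at its stop. I'll release and lift.

Call:
play_rows(moves=[[0, 0, 0, 0, 0, 0, 60], [0, 0, 0, 0, 0, 0, 60], [0, 0, 0, 0, 0, 0, 60], [0, 0, 0, 0, 0, 0, 60], [0, 0, -0.03, 0, 0, 0, 60], [0, 0, -0.04, 0, 0, 0, 60], [0, 0, -0.04, 0, 0, 0, 60], [0, 0, 0, 0, 0, 0, 60]])

```text
t: 8.3
eef_pos: [418.1, 327.8, 209.7]
tcp_rot: [3.138, 0.002, 0.739]
ft_force: [1.0, 0.2, -0.5]
opening: 0.599
```

```bash
python3 - <<'E'
from h import *
c=read_camera("wrist"); cv2.imwrite("pics/w5.png",c["img"][:,:,::-1])
s=state();print(s["t"],s["eef_pos"],s["tcp_rot"],s["ft_force"],s["joints"])
E
```

```text
8.35 [417.31733447 327.23920557 207.39236922] [3.13904623 0.00536028 0.7385483 ] [-0.47004818 -0.7832027  -0.81647405] [ 0.54215064  0.3835998   1.81275509 -0.00435627  0.9500026   1.37693424]
```

View pics/w5.png

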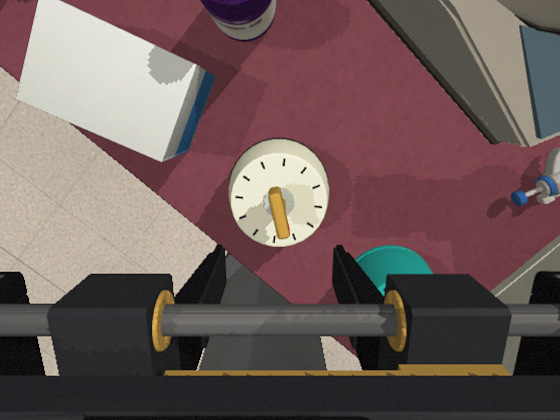

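The wing now spans about (275,192)–(283,237). Next: its angle, and the approach to the lid.

```bash
python3 - <<'E'
from plan import *
c=read_camera("wrist")
a=ray(c,275,192,110);b=ray(c,283,235,110)
print((a+b)/2,np.linalg.norm(b-a),np.arctan2(*(a-b)[1::-1]),np.arctan2(*(b-a)[1::-1]))
s=read_camera("side");im=s["img"][:,:,::-1]
cv2.imwrite("pics/s5.png",cv2.resize(im[160:300,220:340],None,fx=5,fy=5,interpolation=cv2.INTER_CUBIC))
E
```

```text
[421.07510482 330.35603225 110.        ] 34.41111068188063 0.9148111312951119 -2.226781522294681
```

View pics/s5.png

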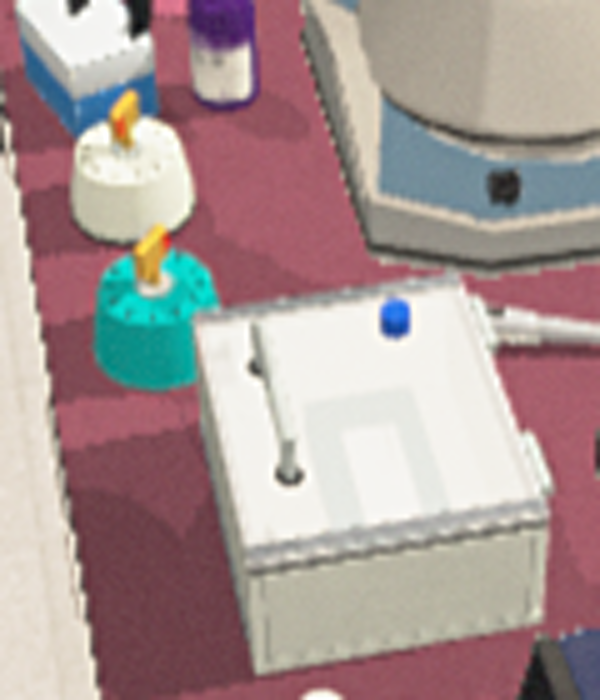

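Key is at the stop (turned about 2.42 rad, red end now pointing to −x,−y). On to the handle.

```bash
python3 - <<'E'
from plan import *
plan([(465,130,240,1.2),(470,-60,240,1.56)],80)
E
```

```text
[-0.019, 0.036, -0.007, 0.001, 0.01, -0.092, 80]
[-0.023, 0.034, -0.007, 0.0, 0.0, -0.093, 80]
[-0.025, 0.031, -0.007, 0.0, 0.0, -0.092, 80]
[-0.028, 0.029, -0.007, 0.0, 0.0, -0.093, 80]
[-0.031, 0.026, -0.007, 0.0, 0.0, -0.092, 80]
[-0.035, 0.015, 0.0, 0.0, 0.0, -0.072, 80]
[-0.036, 0.012, 0.0, 0.0, 0.0, -0.072, 80]
[-0.037, 0.009, 0.0, 0.0, 0.0, -0.072, 80]
--
[-0.037, 0.007, 0.0, 0.0, 0.0, -0.072, 80]
[-0.038, 0.004, 0.0, 0.0, 0.0, -0.072, 80]
end [469.79765604 -59.6146226  240.06096672] 1.56
```

Call:
play_rows(moves=[[-0.019, 0.036, -0.007, 0.001, 0.006, -0.092, 80], [-0.023, 0.034, -0.007, 0, 0, -0.093, 80], [-0.025, 0.031, -0.007, 0, 0, -0.092, 80], [-0.028, 0.029, -0.007, 0, 0, -0.093, 80], [-0.031, 0.026, -0.007, 0, 0, -0.092, 80], [-0.035, 0.015, 0, 0, 0, -0.072, 80], [-0.036, 0.012, 0, 0, 0, -0.072, 80], [-0.037, 0.009, 0, 0, 0, -0.072, 80]])

```text
t: 9.25
eef_pos: [469.8, 8.4, 229.9]
tcp_rot: [-3.121, 0.009, 1.452]
ft_force: [0.5, -0.2, 0.0]
opening: 0.8
```

Call:
play_rows(moves=[[-0.037, 0.007, 0, 0, 0, -0.072, 80], [-0.038, 0.004, 0, 0, 0, -0.072, 80], [0, 0, 0, 0, 0, 0, 80], [0, 0, 0, 0, 0, 0, 80]])

```text
t: 9.65
eef_pos: [472.7, -74.2, 224.2]
tcp_rot: [-3.11, 0.003, 1.6]
ft_force: [-0.5, 0.7, -0.2]
opening: 0.8
```

```bash
python3 - <<'E'
from h import *
c=read_camera("wrist"); cv2.imwrite("pics/w6.png",c["img"][:,:,::-1])
s=state();print(s["t"],s["eef_pos"],s["tcp_rot"],s["ft_force"],s["joints"])
E
```

```text
9.7 [472.73749366 -73.89012971 224.26084951] [-3.10971940e+00  2.77989349e-03  1.60040796e+00] [0.63016882 0.12961551 0.1754983 ] [-0.28639344  0.30045788  1.8946558  -0.01514654  0.97596521 -0.30728804]
```

View pics/w6.png

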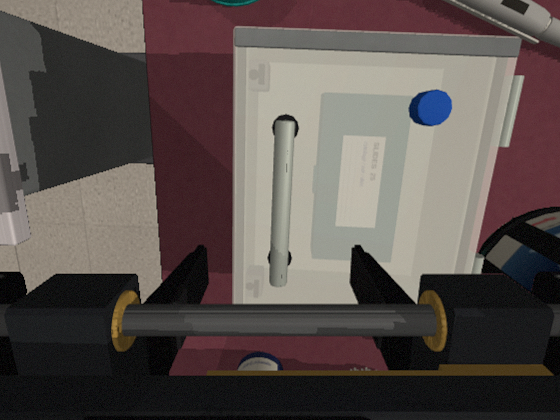

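The bar runs from (286,121) to (279,286).

```bash
python3 - <<'E'
from plan import *
c=read_camera("wrist")
a=ray(c,286.5,122,154);b=ray(c,279,285,154)
print(a,b,(a+b)/2,np.linalg.norm(b-a),np.arctan2(*(a-b)[1::-1]))
m=(a+b)/2; y=np.arctan2(*(a-b)[1::-1])
plan([(m[0],m[1],190,y),(m[0],m[1],146,y)],80,vmax=.03)
E
```

```text
[473.54286016  -0.91948726 154.        ] [ 472.1264675  -114.01779029  154.        ] [472.83466383 -57.46863877 154.        ] 113.10717181255578 1.5582734278927604
[0.008, 0.001, 0.017, -0.031, 0.003, 0.021, 80]
[0.008, -0.0, 0.018, -0.0, 0.0, 0.022, 80]
[-0.0, -0.0, 0.022, -0.0, 0.0, -0.0, 80]
[-0.0, -0.0, 0.022, -0.0, 0.0, -0.0, 80]
end [472.9957623  -57.34235131 145.57946279] 1.5582734278927604
```

Call:
play_rows(moves=[[0.008, 0.001, 0.017, -0.031, 0.003, 0.021, 80], [0.008, 0, 0.018, 0, 0, 0.022, 80], [0, 0, 0.018, 0, 0, 0, 70], [0, 0, 0.015, 0, 0, 0, 50], [0, 0, 0, 0, 0, 0, 50]])

```text
t: 10.25
eef_pos: [472.6, -50.9, 153.7]
tcp_rot: [3.141, -0.001, 1.561]
ft_force: [0.1, 0.4, 0.5]
opening: 0.604
```

```bash
python3 - <<'E'
from plan import *
c=read_camera("wrist"); cv2.imwrite("pics/w7.png",c["img"][:,:,::-1])
s=state();print(s["t"],s["eef_pos"],s["tcp_rot"],s["ft_force"])
plan([(472.5,-59,146,1.56)],40,vmax=.02)
E
```

```text
10.3 [473.00006946 -51.00415683 154.56017379] [ 3.14007476e+00 -3.51679076e-04  1.56137414e+00] [0.56276026 0.85193624 1.33999634]
[-0.008, -0.0, 0.009, 0.002, -0.0, 0.001, 40]
end [472.93838336 -59.00076497 145.55737128] 1.56
```

View pics/w7.png

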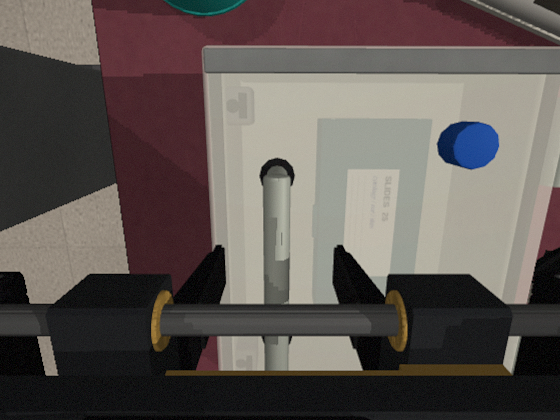

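Bar at x≈277 is centred between the fingers. I'll lower and close.

Call:
play_rows(moves=[[-0.008, 0, 0.009, 0.002, 0, 0.001, 40], [0, 0, 0.002, 0, 0, 0, 20], [0, 0, 0, 0, 0, 0, 0], [0, 0, 0, 0, 0, 0, 0], [0, 0, 0, 0, 0, 0, 0], [0, 0, 0, 0, 0, 0, 0], [0, 0, 0, 0, 0, 0, 0]])

```text
t: 11.0
eef_pos: [471.3, -58.9, 144.5]
tcp_rot: [-3.138, -0.0, 1.562]
ft_force: [2.4, 1.4, -6.7]
opening: 0.125
```

```bash
python3 - <<'E'
from plan import *
s=state();print(s["t"],s["eef_pos"],s["tcp_rot"],s["ft_force"],s["opening"])
E
```

```text
11.0 [471.26006187 -58.92104858 144.50941429] [-3.13799639e+00 -2.10941817e-04  1.56152347e+00] [ 2.36753316  1.39248497 -6.6719547 ] 0.12464623152079016
```

Call:
play_rows(moves=[[0, 0.0005, -0.002, 0, 0, 0, 0], [0, 0.0005, -0.002, 0, 0, 0, 0]])

```text
t: 11.2
eef_pos: [472.1, -58.9, 147.4]
tcp_rot: [-3.136, -0.001, 1.561]
ft_force: [4.4, -0.9, -19.4]
opening: 0.13
```

Call:
play_rows(moves=[[0, 0.0005, -0.002, 0, 0, 0, 0], [0, 0.0005, -0.002, 0, 0, 0, 0]])

```text
t: 11.4
eef_pos: [473.4, -59.0, 151.7]
tcp_rot: [-3.136, -0.001, 1.561]
ft_force: [0.9, 0.2, -4.0]
opening: 0.129
```

The seal let go without a jump (force went from 19 N to 4 N). I'll raise gently.

Call:
play_rows(moves=[[0, 0.0006, -0.002, 0, 0, 0, 0], [0, 0.0006, -0.002, 0, 0, 0, 0], [0, 0.0006, -0.002, 0, 0, 0, 0], [0, 0.0006, -0.002, 0, 0, 0, 0], [0, 0, 0, 0, 0, 0, 0]])

```text
t: 11.9
eef_pos: [477.1, -59.1, 162.0]
tcp_rot: [-3.14, -0.0, 1.561]
ft_force: [2.3, 0.7, -4.5]
opening: 0.129
```

```bash
python3 - <<'E'
from plan import *
c=read_camera("side"); im=c["img"][:,:,::-1]
cv2.imwrite("pics/s8.png",cv2.resize(im[190:300,230:340],None,fx=5.4,fy=5.4,interpolation=cv2.INTER_CUBIC))
s=state();print(s["t"],s["eef_pos"],s["tcp_rot"],s["ft_force"],s["opening"])
E
```

```text
11.95 [477.03688371 -59.07229405 161.8864749 ] [-3.13972486e+00 -3.07372082e-05  1.56118028e+00] [ 1.27074934 -0.67665381 -4.73464124] 0.1301003441564504
```

View pics/s8.png

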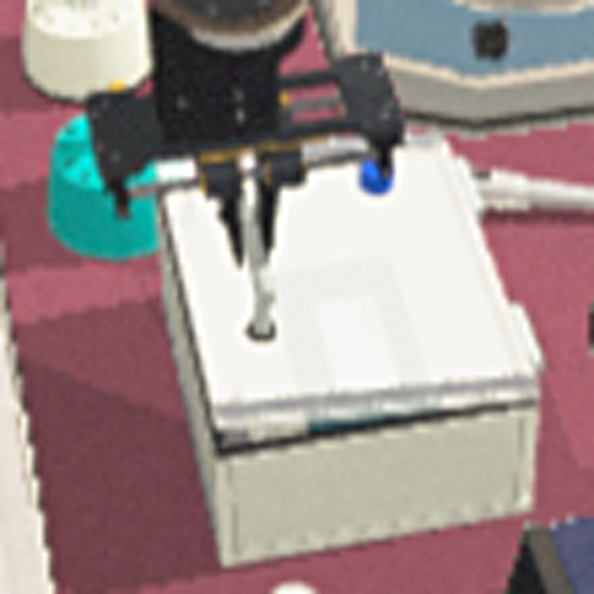

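Call:
play_rows(moves=[[0, 0.0006, -0.0015, 0, 0, 0, 0], [0, 0, 0, 0, 0, 0, 0], [0, 0, 0, 0, 0, 0, 0], [0, 0, 0, 0, 0, 0, 0]])

```text
t: 12.35
eef_pos: [477.6, -59.1, 163.4]
tcp_rot: [-3.14, -0.0, 1.561]
ft_force: [1.6, -0.2, -3.7]
opening: 0.13
```

```bash
python3 - <<'E'
from plan import *
c=read_camera("side"); im=c["img"][:,:,::-1]
cv2.imwrite("pics/s9.png",cv2.resize(im[160:300,225:340],None,fx=5,fy=5,interpolation=cv2.INTER_CUBIC))
for i in range(3):
    s=state();print(s["t"],s["eef_pos"],s["ft_force"],s["opening"]); w=read_camera("wrist")
cv2.imwrite("pics/w9.png",w["img"][:,:,::-1])
# predicted lid front-right lower corner for angles; chamber yaw -0.012, origin from handle
o=np.array([472.8+60,-59.]); 
for th in (0,.08,.1,.12,.14,.16):
    X=[o[0]+100-200*np.cos(th),o[1]-120,104+200*np.sin(th)]
    u,v=proj(c,X); print(th,(u-225)*5,(v-160)*5, 158.9-1 )
E
```

```text
12.4 [477.66093447 -59.09526193 163.36666207] [ 2.97041424 -0.90408045 -3.06487121] 0.12971814947898302
12.45 [477.65422015 -59.09179179 163.38572979] [ 1.60712477 -0.43808218 -4.99894387] 0.12954318351476926
12.5 [477.63577953 -59.09239824 163.36145841] [ 2.02762114  0.14383049 -6.24825949] 0.12629140396782607
0 226.78500132325837 573.453036397517 157.9
0.08 226.61247925021826 557.0183478973274 157.9
0.1 226.88026156253102 552.8234899009201 157.9
0.12 227.2738064154447 548.5973808805911 157.9
0.14 227.79371707168053 544.3416950067203 157.9
0.16 228.44053965367038 540.0581415635844 157.9
```

View pics/s9.png

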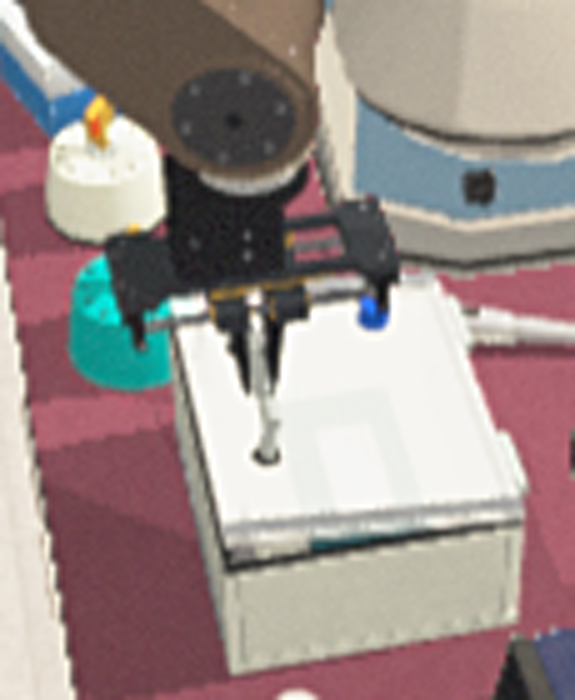

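View pics/w9.png

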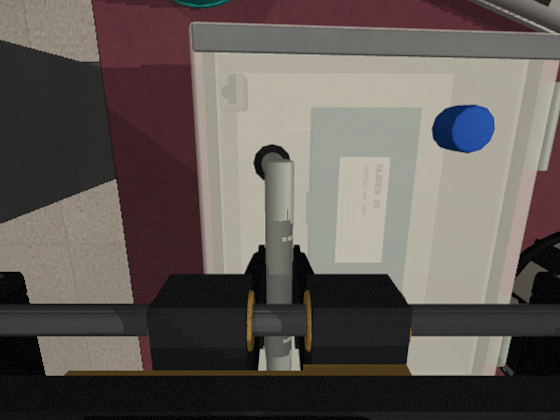

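The side view shows the lid's lower front corner at about (228,540) and the gasket at about (230,566), so θ≈0.12. The bar is held mid-length, the pose is steady, and the key still points the same way. Handing in.

```bash
python3 - <<'E'
from cell import *
print(job_done()); s=state(); print(s["t"],s["eef_pos"],s["ft_force"],s["opening"])
E
```

```text
the job is handed in; nothing more can be done
None
the job is handed in; nothing more can be done
```

I wound the key to its stop, broke the lid's seal, and handed in with the gripper holding the lid just ajar by its handle. No verdict was reported.

- **Key:** it turned about 2.42 rad in one grip. It then met the stop: the moment jumped to 0.87 N m and the fingers began to twist on the wing. In the wrist picture after release the wing was still at that angle. The later side view, just before hand-in, shows the red end unmoved.
- **Seal:** it let go at a measured vertical wrist force of about 19 N, slightly above the expected 12 to 18 N. The lid did not jump, and about 4 to 5 N remained.
- **Lid:** the last checks put it at about 0.12 rad, a gap of roughly 24 to 25 mm. This comes from the handle rising about 19.7 mm and from the side picture, and the two agree. The pose was steady to 0.03 mm over the last readings, with the grip near the middle of the bar. The clock stood at 12.5 s.
- **Other things:** I felt no contact with the bystanders, and the ones in view looked undisturbed. I did not measure each one again at the end.

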